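# Clear the spoons and put the lids on the snack pots

## Task

Get the snack pots in the drawer ready to put away: take every spoon that lies across a pot and lay it down inside the open green lunch container, below its rim, and set a lid on each of the four pots so that it is seated in the mouth and sits level on the rim. Keep the pots upright and leave the closed jar where it stands.

Things in the scene. Friction and masses are not known exactly. Their poses are not given: they have to be found in the camera images.
- pot1: white round open snack pot, loose: 88 mm outer diameter at the rim (84 at the foot), 50 mm tall, wall 4 mm, so the mouth is 80 mm across. Origin at the centre of its underside, z up to the rim (rim at z = 50 mm). Four of them, all alike, stand on the drawer's 4 mm matting
- lid1: white loose lid, fits any pot. From below: locating boss 72 mm across, 6 mm high, goes into a pot's mouth with 4 mm play; disc 92 mm across, 4 mm thick, rests on the rim; round grip knob 30 mm across, 22 mm tall (z = 10 to 32 mm) in the middle. Origin: centre of the boss's underside, z up through the knob. Seated, its origin is 44 mm above the pot's origin
- spoon1: light grey plastic spoon, 135 mm long, lying across a pot's rim; 2 to 4 are present, the others None. Origin: underside, middle of the straight handle, which runs along x from -37 to 37 mm, 12 mm wide (y), 12 mm thick (z 0 to 12). Spoon bowl 34 mm across, 10 mm high, centred at x = 51 mm; the handle's last 40 mm, at -x, are bent 34 degrees towards +y, flat
- pot2: white round open snack pot, loose: 88 mm outer diameter at the rim (84 at the foot), 50 mm tall, wall 4 mm, so the mouth is 80 mm across. Origin at the centre of its underside, z up to the rim (rim at z = 50 mm). Four of them, all alike, stand on the drawer's 4 mm matting
- lid2: white loose lid, fits any pot. From below: locating boss 72 mm across, 6 mm high, goes into a pot's mouth with 4 mm play; disc 92 mm across, 4 mm thick, rests on the rim; round grip knob 30 mm across, 22 mm tall (z = 10 to 32 mm) in the middle. Origin: centre of the boss's underside, z up through the knob. Seated, its origin is 44 mm above the pot's origin
- spoon2: light grey plastic spoon, 135 mm long, lying across a pot's rim; 2 to 4 are present, the others None. Origin: underside, middle of the straight handle, which runs along x from -37 to 37 mm, 12 mm wide (y), 12 mm thick (z 0 to 12). Spoon bowl 34 mm across, 10 mm high, centred at x = 51 mm; the handle's last 40 mm, at -x, are bent 34 degrees towards +y, flat
- pot3: white round open snack pot, loose: 88 mm outer diameter at the rim (84 at the foot), 50 mm tall, wall 4 mm, so the mouth is 80 mm across. Origin at the centre of its underside, z up to the rim (rim at z = 50 mm). Four of them, all alike, stand on the drawer's 4 mm matting
- lid3: white loose lid, fits any pot. From below: locating boss 72 mm across, 6 mm high, goes into a pot's mouth with 4 mm play; disc 92 mm across, 4 mm thick, rests on the rim; round grip knob 30 mm across, 22 mm tall (z = 10 to 32 mm) in the middle. Origin: centre of the boss's underside, z up through the knob. Seated, its origin is 44 mm above the pot's origin
- spoon3: light grey plastic spoon, 135 mm long, lying across a pot's rim; 2 to 4 are present, the others None. Origin: underside, middle of the straight handle, which runs along x from -37 to 37 mm, 12 mm wide (y), 12 mm thick (z 0 to 12). Spoon bowl 34 mm across, 10 mm high, centred at x = 51 mm; the handle's last 40 mm, at -x, are bent 34 degrees towards +y, flat
- pot4: white round open snack pot, loose: 88 mm outer diameter at the rim (84 at the foot), 50 mm tall, wall 4 mm, so the mouth is 80 mm across. Origin at the centre of its underside, z up to the rim (rim at z = 50 mm). Four of them, all alike, stand on the drawer's 4 mm matting
- lid4: white loose lid, fits any pot. From below: locating boss 72 mm across, 6 mm high, goes into a pot's mouth with 4 mm play; disc 92 mm across, 4 mm thick, rests on the rim; round grip knob 30 mm across, 22 mm tall (z = 10 to 32 mm) in the middle. Origin: centre of the boss's underside, z up through the knob. Seated, its origin is 44 mm above the pot's origin
- spoon4: light grey plastic spoon, 135 mm long, lying across a pot's rim; 2 to 4 are present, the others None. Origin: underside, middle of the straight handle, which runs along x from -37 to 37 mm, 12 mm wide (y), 12 mm thick (z 0 to 12). Spoon bowl 34 mm across, 10 mm high, centred at x = 51 mm; the handle's last 40 mm, at -x, are bent 34 degrees towards +y, flat
- container: pale green open lunch container, fixed, between the groups of pots and lids: outside 175 mm (x) by 125 mm (y) by 45 mm tall, walls and floor 5 mm, with a press-button latch on its -x end. Origin at the centre of its underside, z up; inner floor at z = 5 mm, rim at z = 45 mm
- jar: closed jar 60 mm across, 70 mm tall, a bystander near the drawer's far wall. Origin at the centre of its underside
Things that resemble listed ones, but are neither listed nor needed, are in the scene too. Leave any pink look-alike of the lid4 alone. Leave any orange look-alike of the lid3 alone.

How it is judged (in metres and radians):
At the end, for the whole second after the job is handed in: Each pot carries a lid: axes within 7 mm, lid origin 41-47 mm above the pot's, parallel within 0.06 rad. Each spoon lies in the container: origin within 70 mm (x), 55 mm (y) of its centre and under 42 mm up, within 27 degrees of level. All at rest (((horizontal distance between lid1 and pot1 below 0.007 m and z of lid1 in the frame of pot1 between 0.041 and 0.047 m and angle between the z axis of lid1 and the z axis of pot1, either way round below 0.06 rad) or (horizontal distance between lid2 and pot1 below 0.007 m and z of lid2 in the frame of pot1 between 0.041 and 0.047 m and angle between the z axis of lid2 and the z axis of pot1, either way round below 0.06 rad) or (horizontal distance between lid3 and pot1 below 0.007 m and z of lid3 in the frame of pot1 between 0.041 and 0.047 m and angle between the z axis of lid3 and the z axis of pot1, either way round below 0.06 rad) or (horizontal distance between lid4 and pot1 below 0.007 m and z of lid4 in the frame of pot1 between 0.041 and 0.047 m and angle between the z axis of lid4 and the z axis of pot1, either way round below 0.06 rad)) and ((horizontal distance between lid1 and pot2 below 0.007 m and z of lid1 in the frame of pot2 between 0.041 and 0.047 m and angle between the z axis of lid1 and the z axis of pot2, either way round below 0.06 rad) or (horizontal distance between lid2 and pot2 below 0.007 m and z of lid2 in the frame of pot2 between 0.041 and 0.047 m and angle between the z axis of lid2 and the z axis of pot2, either way round below 0.06 rad) or (horizontal distance between lid3 and pot2 below 0.007 m and z of lid3 in the frame of pot2 between 0.041 and 0.047 m and angle between the z axis of lid3 and the z axis of pot2, either way round below 0.06 rad) or (horizontal distance between lid4 and pot2 below 0.007 m and z of lid4 in the frame of pot2 between 0.041 and 0.047 m and angle between the z axis of lid4 and the z axis of pot2, either way round below 0.06 rad)) and ((horizontal distance between lid1 and pot3 below 0.007 m and z of lid1 in the frame of pot3 between 0.041 and 0.047 m and angle between the z axis of lid1 and the z axis of pot3, either way round below 0.06 rad) or (horizontal distance between lid2 and pot3 below 0.007 m and z of lid2 in the frame of pot3 between 0.041 and 0.047 m and angle between the z axis of lid2 and the z axis of pot3, either way round below 0.06 rad) or (horizontal distance between lid3 and pot3 below 0.007 m and z of lid3 in the frame of pot3 between 0.041 and 0.047 m and angle between the z axis of lid3 and the z axis of pot3, either way round below 0.06 rad) or (horizontal distance between lid4 and pot3 below 0.007 m and z of lid4 in the frame of pot3 between 0.041 and 0.047 m and angle between the z axis of lid4 and the z axis of pot3, either way round below 0.06 rad)) and ((horizontal distance between lid1 and pot4 below 0.007 m and z of lid1 in the frame of pot4 between 0.041 and 0.047 m and angle between the z axis of lid1 and the z axis of pot4, either way round below 0.06 rad) or (horizontal distance between lid2 and pot4 below 0.007 m and z of lid2 in the frame of pot4 between 0.041 and 0.047 m and angle between the z axis of lid2 and the z axis of pot4, either way round below 0.06 rad) or (horizontal distance between lid3 and pot4 below 0.007 m and z of lid3 in the frame of pot4 between 0.041 and 0.047 m and angle between the z axis of lid3 and the z axis of pot4, either way round below 0.06 rad) or (horizontal distance between lid4 and pot4 below 0.007 m and z of lid4 in the frame of pot4 between 0.041 and 0.047 m and angle between the z axis of lid4 and the z axis of pot4, either way round below 0.06 rad)) and linear speed of each of lid1, lid2, lid3, lid4, spoon1, spoon2, spoon3, spoon4 below 0.02 m/s and x of spoon1 in the frame of container between -0.07 and 0.07 m and y of spoon1 in the frame of container between -0.055 and 0.055 m and z of spoon1 in the frame of container between -0.005 and 0.042 m and angle between spoon1's own x axis and vertical between 1.1 and 2.04 rad and x of spoon2 in the frame of container between -0.07 and 0.07 m and y of spoon2 in the frame of container between -0.055 and 0.055 m and z of spoon2 in the frame of container between -0.005 and 0.042 m and angle between spoon2's own x axis and vertical between 1.1 and 2.04 rad and x of spoon3 in the frame of container between -0.07 and 0.07 m and y of spoon3 in the frame of container between -0.055 and 0.055 m and z of spoon3 in the frame of container between -0.005 and 0.042 m and angle between spoon3's own x axis and vertical between 1.1 and 2.04 rad and x of spoon4 in the frame of container between -0.07 and 0.07 m and y of spoon4 in the frame of container between -0.055 and 0.055 m and z of spoon4 in the frame of container between -0.005 and 0.042 m and angle between spoon4's own x axis and vertical between 1.1 and 2.04 rad); the robot touches nothing.
It fails at once if the jar is shifted by more than 25 mm (distance of jar from where it was at the start of the episode above 0.025 m).
It fails at once if a pot is tipped over (angle between any of pot1, pot2, pot3, pot4's own z axis and vertical above 0.8 rad).
Of spoon1, spoon2, spoon3, spoon4 only 2 to 4 are there at a start; the rules pass over those that are not, and their reading is None.
At some moment in a run one of lid1, lid2, lid3, lid4 may be knocked a few centimetres aside while the robot is not near it.
Once in a run the grip may slacken for a moment while it holds something.
It also fails if it takes over 210 s, if anything falls off the work surface, if the arm or the gripper's body presses on something with over 40 N, if the wrist force passes 120 N, or if a joint passes its speed limit or range.

## Robot

A 6-joint arm with a two-finger parallel gripper is mounted at the origin on the work surface. World frame = base frame: x ahead of the robot, y to its left, z up, the work surface at z = 0. Lengths are in m, angles in degrees, forces in N, time in s.
With the tool pointing down it reaches from about 0.325 to 0.775 m from the base axis. Payload 5.5 kg.
Tool frame: the origin (TCP) lies midway between the tips of the shut fingers; the grasp point (between the pads) lies 19 mm behind it (grip_point_offset is the distance from the TCP to the grasp point, in m); z points along the fingers, y is the direction in which the jaws open and shut (so a half turn about z gives the same grasp; the last joint's range is limited). The gripper opens to 88 mm and grips with 3 to 60 N. Pads are 20 mm wide; open, the fingers measure 115 mm over their backs; the gripper's body (75 mm by 178 mm) begins 61 mm behind the grasp point.
Start: joints at [70.72, 5.22, 70.514, -0, 104.267, -3.249], TCP at [0.166, 0.577, 0.223] pointing down, gripper open.
Joint ranges: [-164.24, 164.24], [-49.07, 125.15], [9.68, 141.18], [-86.29, 266.29], [3.28, 154.24], [-151.56, 151.56]. Speed limits (degrees/s): [147.25, 147.25, 172.46, 180, 180, 180].

## Interface

Orientations are given as a 3x3 rotation matrix whose columns are the frame's x, y, z axes.
In Python, from plant import state, grab_frame, close_job, grip_point_offset gives the robot as it stands.
- The arm moves only by the tool drive_tool, never from a script. Its argument "motion" is a list of rows, each a list of 4 numbers: the shift along the tool's x, y, z in mm, then the turn about the tool's z in rad. In form: [[dx, dy, dz, roll], ...]. A call has 1 to 5 rows; each row is the pose to reach, as a shift and turn from the pose measured when the call began, along the tool's axes at that moment; what a row does not reach only later rows make up. A row lasts 1/10 s, in which the tool goes at most 50 mm and 8.59 degrees, less where a joint would pass 70% of its speed; a pose out of reach is approached as far as the arm can. A call with a gripper value outside its range is refused whole. "fingers" is the closure, from -1 (fully open) to 1 (shut), set as the call begins (left out, the last holds). The fingers move at their own pace and stop on an object; "squeeze" is the grip in N (left out, the last holds). Time passes only in rows, so rows that repeat a pose let the fingers close. It gives the time, the measured TCP pose, the force and the opening at its end, in the units of the state.
- state(): the state, without advancing time (a new reading comes with each control period).
- grab_frame(name): name is "side" or "top" or "wrist"; returns a dict with "color" (420x560x3 uint8, red, green, blue), "mtx" (3x3 intrinsics, pixels), "dist" ([k1, k2, p1, p2, k3] as OpenCV has them; the pictures are not rectified), "extrinsics" (4x4, takes a point from world to camera coordinates); the wrist camera has in their place "T_tool_cam" (4x4, takes a point from camera to tool coordinates, whose origin is the TCP and whose axes are the flange's). Camera axes: x right, y down, z forward; pixel columns grow to the right and rows downward; lengths in m; the calibration is good to about 2 mm. A picture is of the moment at which its call begins: read the wrist's pose just before it. There is no depth.
- close_job(): hands the job in, once; it reports no verdict.
The state is a dict: "t": time; "joint_positions": joint angles; "qvel": joint speeds; "tau": joint torques, N m; "ee_pos": TCP position; "eef_rot": TCP orientation; "wrist_force": force on the tool from outside, world axes, zero at the start; "torque": the same for the moment, N m; "gripper_width": finger opening in m.
Only numpy, scipy, OpenCV 4.12 (cv2) and the standard library are available. Lean on these libraries where they do the work, as an engineer would, in place of code of your own. Each camera call takes 0.05 s, during which the arm holds its last target. There are 200 camera calls.

## Working session

There is one attempt and no reset: what is moved stays moved. The work goes in short steps, Python scripts to look and compute and a tool call to move; the robot and the scene stay as the last step left them, time stands still between calls to the robot, and variables do not carry over. Pictures are saved under pics/ and viewed, about 12 in all and at most 16, crops included, and the job is handed in when it is done.

Besides the shell and the picture viewer there is one more tool, called after "Emit:" as name(argument=value, ...) on one line, values as JSON. drive_tool: Moves the arm, as the interface text tells. Its arguments: {"type":"object","properties":{"motion":{"type":"array","items":{"type":"array","items":{"type":"number"}}},"fingers":{"type":"number"},"squeeze":{"type":"number"}},"required":["motion"]}

```bash
mkdir -p pics; ls; cat > h.py <<'E'
import numpy as np, cv2
from plant import state, grab_frame, close_job, grip_point_offset
def snap(n,f):
    s=state(); g=grab_frame(n)
    if n=='wrist':
        T=np.eye(4);T[:3,:3]=np.array(s['eef_rot']);T[:3,3]=s['ee_pos']
        g['extrinsics']=np.linalg.inv(T@np.array(g['T_tool_cam']))
    np.savez(f'pics/{f}.npz',color=g['color'],mtx=g['mtx'],dist=g['dist'],extrinsics=g['extrinsics'])
    cv2.imwrite(f'pics/{f}.png',g['color'][:,:,::-1]); return g
def ld(f): return dict(np.load(f'pics/{f}.npz'))
def p2w(g,px,z):
    E=np.array(g['extrinsics'],float);R=E[:3,:3];c=-R.T@E[:3,3]
    u=cv2.undistortPoints(np.array(px,float).reshape(-1,1,2),np.array(g['mtx'],float),np.array(g['dist'],float)).reshape(-1,2)
    d=np.c_[u,np.ones(len(u))]@R
    return c+d*((z-c[2])/d[:,2])[:,None]
def w2p(g,P):
    E=np.array(g['extrinsics'],float)
    return cv2.projectPoints(np.array(P,float).reshape(-1,1,3),cv2.Rodrigues(E[:3,:3])[0],E[:3,3],np.array(g['mtx'],float),np.array(g['dist'],float))[0].reshape(-1,2)
E
python3 - <<'E'
from h import *
s=state();print({k:np.round(v,3).tolist() for k,v in s.items()},grip_point_offset)
for n in('top','side','wrist'):
    g=snap(n,n+'0');E=np.array(g['extrinsics']);print(n,np.round(E,3).tolist(),np.round(g['mtx'],1).tolist(), (-E[:3,:3].T@E[:3,3]).round(3))
cv2.imwrite('pics/top0b.png',cv2.resize(cv2.imread('pics/top0.png'),(800,600)))
E
```

```text
pics
{'t': 0.0, 'joint_positions': [70.719, 5.262, 70.582, 0.001, 104.266, -3.249], 'qvel': [-0.069, 0.007, -0.01, 0.024, 0.053, 0.125], 'tau': [0.0, -44.648, -40.642, 0.07, 0.03, -0.0], 'ee_pos': [0.166, 0.576, 0.222], 'eef_rot': [[-0.961, 0.276, -0.001], [0.276, 0.961, -0.002], [0.0, -0.002, -1.0]], 'wrist_force': [-1.208, 0.046, 0.713], 'torque': [-0.014, -0.002, -0.007], 'gripper_width': 0.088} 0.0187
top [[-0.027, -0.999, -0.02, 0.081], [-0.996, 0.028, -0.085, 0.494], [0.085, 0.018, -0.996, 1.292], [0.0, 0.0, 0.0, 1.0]] [[502.8, 0.0, 278.2], [0.0, 502.8, 204.8], [0.0, 0.0, 1.0]] [0.384 0.043 1.331]
side [[-0.823, -0.567, 0.014, 0.423], [-0.44, 0.624, -0.646, 0.212], [0.358, -0.538, -0.763, 1.425], [0.0, 0.0, 0.0, 1.0]] [[523.1, 0.0, 277.9], [0.0, 523.1, 208.0], [0.0, 0.0, 1.0]] [-0.068  0.874  1.218]
wrist [[0.275, 0.961, -0.002, -0.6], [0.925, -0.264, 0.274, -0.034], [0.263, -0.077, -0.962, 0.39], [0.0, 0.0, 0.0, 1.0]] [[310.2, 0.0, 274.5], [0.0, 310.2, 204.3], [0.0, 0.0, 1.0]] [0.094 0.598 0.384]
```

View pics/top0b.png

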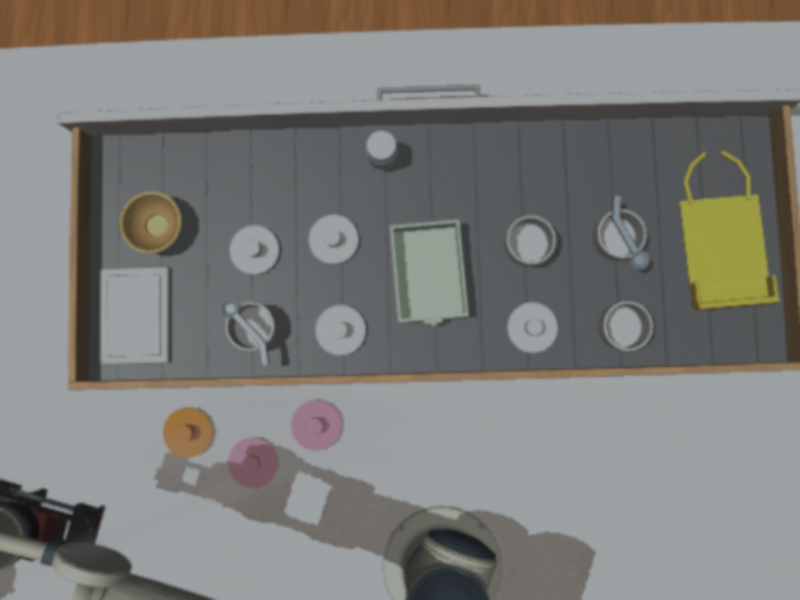

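View pics/side0.png

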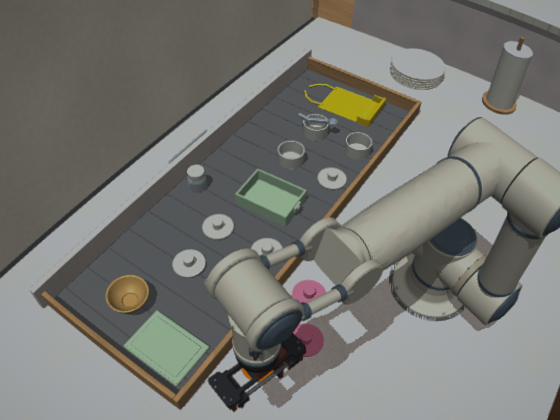

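```bash
cat > m.py <<'E'
from h import *
g=ld('top0');im=g['color'];hsv=cv2.cvtColor(im,cv2.COLOR_RGB2HSV)
C={'potA':(532,240),'potB':(622,233),'potC':(627,325),'potD':(250,326),'lid1':(254,250),'lid2':(334,239),'lid3':(340,330),'lid4':(533,327),'jar':(382,150),'cont':(430,272)}
m=((hsv[...,2]>112)).astype(np.uint8)
n,L,st,ce=cv2.connectedComponentsWithStats(m)
for k,(x,y) in C.items():
    x,y=x/1.4286,y/1.4286
    z=.054 if 'pot' in k else .014 if 'lid' in k else .074 if k=='jar' else .049
    # radial edge search: outermost bright pixel
    pts=[]
    for a in np.arange(0,2*np.pi,np.pi/36):
        r=np.arange(0,26,.5)
        v=cv2.remap(hsv[...,2].astype(np.float32),(x+r*np.cos(a)).astype(np.float32)[None],(y+r*np.sin(a)).astype(np.float32)[None],cv2.INTER_LINEAR)[0]
        i=np.where((v[:-1]>=115)&(v[1:]<115)&(r[:-1]>12)&(r[:-1]<22))[0]
        if len(i): pts.append((x+r[i[-1]]*np.cos(a),y+r[i[-1]]*np.sin(a)))
    if len(pts)<8: print(k,'few');continue
    W=p2w(g,pts,z)[:,:2]
    # robust circle fit
    from scipy.optimize import least_squares
    s=least_squares(lambda p:np.hypot(*(W-p[:2]).T)-p[2],[*W.mean(0),.045],loss='soft_l1',f_scale=.001)
    print(k,len(pts),s.x.round(4),'rms',np.median(abs(s.fun)).round(4),'rad',np.hypot(*s.x[:2]).round(3))
Q=lambda px,z:p2w(g,np.array(px)/1.4286,z)[:,:2].round(3).tolist()
print('cont',Q([(391,225),(459,220),(468,317),(400,322)],.049))
print('spoonB bowl,end',Q([(640,261),(618,199),(620,222)],.06));print('spoonD',Q([(231,309),(265,363),(262,345)],.06))
print('walls',Q([(75,388),(800,365),(100,120),(770,120)],.05))
E
python3 m.py
python3 - <<'E'
from h import *
g=ld('top0');im=g['color'][:,:,::-1]
a=cv2.resize(im[140:260,395:475],(533,800)[::-1] and (400,600),interpolation=cv2.INTER_CUBIC);b=cv2.resize(im[140:260,145:225],(400,600),interpolation=cv2.INTER_CUBIC)
cv2.imwrite('pics/crop1.png',np.hstack([a,b]))
E
```

```text
potA 72 [ 0.5838 -0.1743  0.0433] rms 0.0004 rad 0.609
potB 68 [ 0.5902 -0.3384  0.0432] rms 0.0003 rad 0.68
potC 72 [ 0.4239 -0.3403  0.0432] rms 0.0004 rad 0.544
potD 63 [0.442  0.3361 0.0453] rms 0.0005 rad 0.555
lid1 72 [0.5861 0.3348 0.0474] rms 0.0004 rad 0.675
lid2 72 [0.6013 0.1859 0.0469] rms 0.0004 rad 0.629
lid3 72 [0.4322 0.1762 0.0471] rms 0.0003 rad 0.467
lid4 72 [ 0.4272 -0.1769  0.0464] rms 0.0003 rad 0.462
jar 23 [0.76   0.0896 0.0267] rms 0.0003 rad 0.765
cont 14 [0.4929 0.7518 0.7008] rms 0.0003 rad 0.899
cont [[0.617, 0.075], [0.622, -0.048], [0.447, -0.058], [0.441, 0.063]]
spoonB bowl,end [[0.537, -0.367], [0.65, -0.334], [0.609, -0.335]]
spoonD [[0.472, 0.364], [0.375, 0.304], [0.407, 0.309]]
walls [[0.337, 0.654], [0.344, -0.649], [0.833, 0.613], [0.793, -0.628]]
```

View pics/crop1.png

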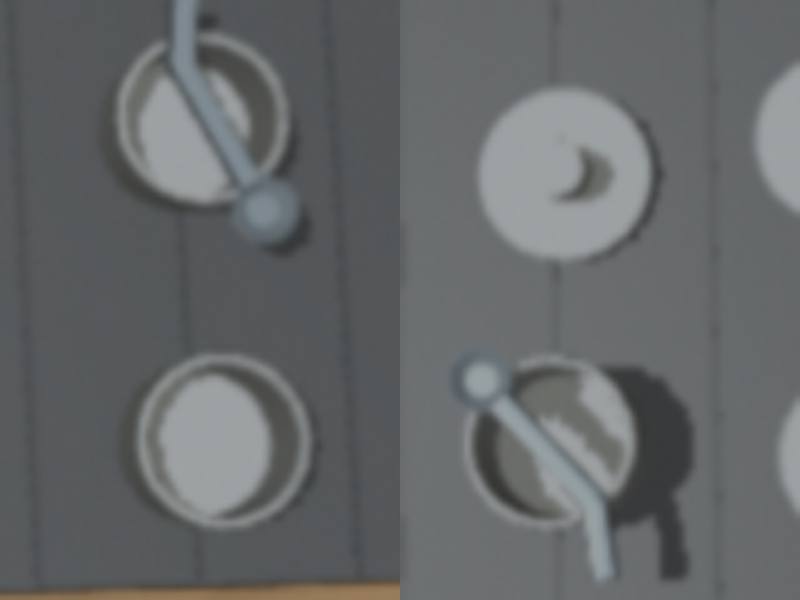

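```bash
cat > go.py <<'E'
from h import *
def go(x,y,z,yaw=None):
    """deltas tool mm, roll rad to put TCP at x,y,z with opening axis yaw(deg, mod 180 choose nearest valid j6)"""
    s=state();R=np.array(s['eef_rot']);p=np.array(s['ee_pos']);d=R.T@(np.array([x,y,z])-p)*1000
    cy=np.degrees(np.arctan2(R[1,1],R[0,1]));q=s['joint_positions']
    o=''
    if yaw is not None:
        j1=q[0]+np.degrees(np.arctan2(y,x)-np.arctan2(p[1],p[0]))
        opts=[((cy-yaw)+180*k) for k in range(-4,5)]
        # j6 after = j1new - newyaw
        opts=[(r,j1-(cy-r)) for r in opts];opts=[(abs(j6)>140,abs(r),r,j6) for r,j6 in opts]
        opts=[( (j6+180)%360-180 if 0 else j6, r) for _,_,r,j6 in sorted(opts)]
        o=[(f'roll {np.radians(r):.3f} ({r:.0f}deg)',f'j6 {j:.0f}') for j,r in opts[:3]]
    print('t',round(s['t'],2),'pos',p.round(4),'yaw',cy.round(1),'w',round(s['gripper_width'],4),'j6',round(q[5],1),'tilt',np.round(R[:2,2],3))
    print(' delta mm',d.round(1),o)
E
python3 - <<'E'
from go import *
g=ld('top0')
for n,b,e in(('B',(448.4,182),(432.4,152)),('D',(161,215.6),(184.6,240))):
    W=p2w(g,[b,e],.062);bw,en=W;o=en+37/88*(bw-en);d=bw-en
    print(n,bw.round(3),en.round(3),o.round(4),np.linalg.norm(d).round(3),np.degrees(np.arctan2(d[1],d[0])).round(1))
    go(*o[:2],.2,np.degrees(np.arctan2(d[1],d[0]))+90)
E
```

```text
B [ 0.539 -0.368  0.062] [ 0.617 -0.331  0.062] [ 0.5842 -0.3464  0.062 ] 0.086 -154.9
t 0.15 pos [0.1656 0.5764 0.2218] yaw 74.0 w 0.0881 j6 -3.2 tilt [-0.    -0.001]
 delta mm [-657.2 -771.3   22.9] [('roll 2.425 (139deg)', 'j6 31'), ('roll -0.717 (-41deg)', 'j6 -149'), ('roll -3.859 (-221deg)', 'j6 -329')]
D [0.474 0.366 0.062] [0.41  0.306 0.062] [0.4369 0.331  0.062 ] 0.087 43.3
t 0.15 pos [0.1656 0.5764 0.2218] yaw 74.0 w 0.0881 j6 -3.2 tilt [-0.    -0.001]
 delta mm [-328.5 -161.    22. ] [('roll -1.035 (-59deg)', 'j6 -99'), ('roll 2.106 (121deg)', 'j6 81'), ('roll -4.177 (-239deg)', 'j6 -279')]
```

Emit:
drive_tool(motion=[[-45,-22,4,0],[-90,-44,8,0],[-135,-66,12,0],[-180,-88,16,0],[-220,-108,20,0]], fingers=0.1, squeeze=30)

```text
t: 0.65
ee_pos: [0.3484, 0.4102, 0.2015]
eef_rot: [[-0.961, 0.276, -0.001], [0.276, 0.961, -0.002], [0.0, -0.002, -1.0]]
wrist_force: [0.5, 0.5, -0.4]
gripper_width: 0.0512
```

Emit:
drive_tool(motion=[[-40,-20,2,-0.14],[-80,-40,2,-0.28],[-112,-55,2,-0.42],[-112,-55,2,-0.56],[-112,-55,2,-0.7]])

```text
t: 1.15
ee_pos: [0.4417, 0.325, 0.199]
eef_rot: [[-0.912, -0.411, -0.001], [-0.411, 0.912, -0.002], [0.002, -0.001, -1.0]]
wrist_force: [-0.7, -0.0, 0.4]
gripper_width: 0.0393
```

Emit:
drive_tool(motion=[[0,0,0,-0.14],[0,0,0,-0.28],[0,0,0,-0.34],[0,0,0,-0.34]])

```text
t: 1.55
ee_pos: [0.4417, 0.3249, 0.1986]
eef_rot: [[-0.722, -0.691, -0.002], [-0.691, 0.722, -0.003], [0.003, -0.001, -1.0]]
wrist_force: [0.9, -0.4, -0.0]
gripper_width: 0.0394
```

```bash
python3 - <<'E'
from go import *
go(.4369,.331,.2,133.3)
g=snap('wrist','w1')
E
```

```text
t 1.55 pos [0.4417 0.3249 0.1986] yaw 133.7 w 0.0394 j6 -100.9 tilt [-0.002 -0.003]
 delta mm [-0.8  7.7 -1.4] [('roll 0.008 (0deg)', 'j6 -100'), ('roll 3.149 (180deg)', 'j6 80'), ('roll -3.134 (-180deg)', 'j6 -280')]
```

View pics/w1.png

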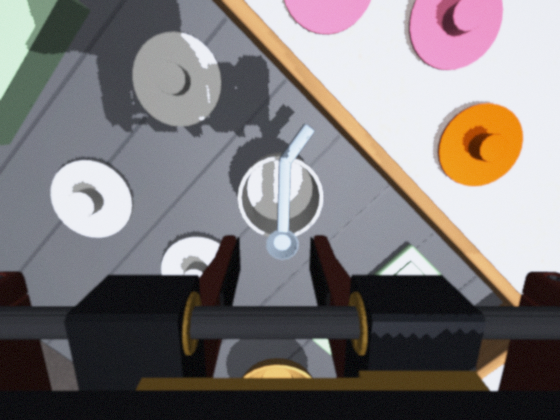

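```bash
python3 - <<'E'
from go import *
g=ld('w1')
W=p2w(g,[(282,243),(287,160),(285,192)],.062);print(W.round(4))
bw,en,_=W;d=bw-en;o=en+37/88*d;yaw=np.degrees(np.arctan2(d[1],d[0]));print(np.linalg.norm(d),o,yaw)
go(*o[:2],.047,yaw+90)
print(w2p(g,[[*state()['ee_pos'][:2],.062]]))
E
```

```text
[[0.4737 0.3668 0.062 ]
 [0.4087 0.3104 0.062 ]
 [0.4326 0.3311 0.062 ]]
0.08609654522990073 [0.43599505 0.33408206 0.062     ] 40.95388729540777
t 1.6 pos [0.4417 0.325  0.1987] yaw 133.6 w 0.0396 j6 -100.8 tilt [-0.002 -0.003]
 delta mm [ -2.7  10.6 151.7] [('roll 0.047 (3deg)', 'j6 -97'), ('roll 3.188 (183deg)', 'j6 83'), ('roll -3.095 (-177deg)', 'j6 -277')]
[[274.23561291 194.26825652]]
```

Emit:
drive_tool(motion=[[-2,10,45,0.04],[-2,10,90,0.04],[-2,10,130,0.04],[-2,10,150,0.04],[-2,10,152,0.04]])

```text
t: 2.1
ee_pos: [0.4338, 0.3318, 0.0425]
eef_rot: [[-0.752, -0.659, -0.008], [-0.659, 0.752, -0.007], [0.01, 0.0, -1.0]]
wrist_force: [-0.7, -0.0, 0.1]
gripper_width: 0.0396
```

Emit:
drive_tool(motion=[[0,0,1,0],[0,0,1,0],[0,0,1,0],[0,0,1,0],[0,0,1,0]], fingers=1, squeeze=30)

```text
t: 2.6
ee_pos: [0.4345, 0.3323, 0.0431]
eef_rot: [[-0.752, -0.659, -0.006], [-0.659, 0.752, -0.005], [0.008, -0.0, -1.0]]
wrist_force: [-0.7, 0.1, 4.5]
gripper_width: 0.0119
```

Emit:
drive_tool(motion=[[0,0,-20,0],[0,0,-60,0],[0,0,-100,0],[0,0,-120,0],[0,0,-120,0]])

```text
t: 3.1
ee_pos: [0.4367, 0.3339, 0.1677]
eef_rot: [[-0.752, -0.659, 0.001], [-0.659, 0.752, -0.001], [-0.0, -0.001, -1.0]]
wrist_force: [0.2, 0.0, 0.0]
gripper_width: 0.0114
```

```bash
python3 - <<'E'
from go import *
go(.535,.032,.12,93.5)
go(.535,-.015,.12,93.5)
E
```

```text
t 3.1 pos [0.4367 0.3339 0.1677] yaw 131.2 w 0.0114 j6 -97.4 tilt [ 0.001 -0.001]
 delta mm [ 125.1 -291.8   48. ] [('roll 0.659 (38deg)', 'j6 -94'), ('roll 3.800 (218deg)', 'j6 86'), ('roll -2.483 (-142deg)', 'j6 -274')]
t 3.1 pos [0.4367 0.3339 0.1677] yaw 131.2 w 0.0114 j6 -97.4 tilt [ 0.001 -0.001]
 delta mm [ 156.1 -327.1   48. ] [('roll 0.659 (38deg)', 'j6 -99'), ('roll 3.800 (218deg)', 'j6 81'), ('roll -2.483 (-142deg)', 'j6 -279')]
```

Emit:
drive_tool(motion=[[20,-40,0,0],[42,-88,0,0],[63,-132,0,0],[84,-176,0,0],[105,-218,0,0]])

```text
t: 3.6
ee_pos: [0.501, 0.0987, 0.1658]
eef_rot: [[-0.752, -0.659, -0.002], [-0.659, 0.752, -0.001], [0.002, 0.0, -1.0]]
wrist_force: [1.3, 0.5, 0.2]
gripper_width: 0.0116
```

Emit:
drive_tool(motion=[[20,-42,0,0.13],[38,-80,0,0.26],[50,-107,0,0.39],[50,-107,0,0.52],[50,-107,0,0.66]])

```text
t: 4.1
ee_pos: [0.5334, -0.016, 0.1633]
eef_rot: [[-0.999, -0.052, -0.005], [-0.052, 0.999, -0.001], [0.005, -0.001, -1.0]]
wrist_force: [0.1, -0.3, -0.0]
gripper_width: 0.0116
```

```bash
python3 - <<'E'
from go import *
go(.534,-.014,.018,93.5)
g=snap('top','t1')
m=cv2.cvtColor(g['color'],cv2.COLOR_RGB2HSV)
E
```

```text
t 4.1 pos [ 0.5334 -0.016   0.1633] yaw 93.0 w 0.0116 j6 -98.3 tilt [-0.005 -0.001]
 delta mm [ -1.4   2.  145.3] [('roll -0.009 (-1deg)', 'j6 -99'), ('roll 3.132 (179deg)', 'j6 81'), ('roll -3.151 (-181deg)', 'j6 -279')]
```

Emit:
drive_tool(motion=[[0,2,45,0],[0,2,90,0],[0,2,125,0],[0,2,145,0],[0,2,145,0]])

```text
t: 4.65
ee_pos: [0.5289, -0.013, 0.0129]
eef_rot: [[-0.999, -0.048, -0.014], [-0.048, 0.999, 0.0], [0.014, 0.001, -1.0]]
wrist_force: [0.6, 0.2, -0.4]
gripper_width: 0.0117
```

Emit:
drive_tool(motion=[[0,0,0,0],[0,0,0,0],[0,0,0,0]], fingers=0.45)

```text
t: 4.95
ee_pos: [0.5298, -0.0131, 0.0144]
eef_rot: [[-0.999, -0.049, -0.012], [-0.049, 0.999, -0.0], [0.012, 0.0, -1.0]]
wrist_force: [0.2, -0.7, 0.8]
gripper_width: 0.024
```

Emit:
drive_tool(motion=[[0,0,-40,0],[0,0,-90,0],[0,0,-140,0],[0,0,-180,0]])

```text
t: 5.35
ee_pos: [0.5326, -0.0131, 0.1993]
eef_rot: [[-0.999, -0.049, -0.006], [-0.049, 0.999, -0.001], [0.006, -0.0, -1.0]]
wrist_force: [0.1, -0.5, -0.0]
gripper_width: 0.0238
```

```bash
python3 - <<'E'
from go import *
g=snap('wrist','w2')
go(.584,-.346,.2,115)
E
```

```text
t 5.4 pos [ 0.5345 -0.0133  0.2068] yaw 92.8 w 0.0244 j6 -97.9 tilt [ 0.004 -0.002]
 delta mm [ -33.  -334.8    7.4] [('roll 2.754 (158deg)', 'j6 31'), ('roll -0.387 (-22deg)', 'j6 -149'), ('roll -3.529 (-202deg)', 'j6 -329')]
```

View pics/w2.png

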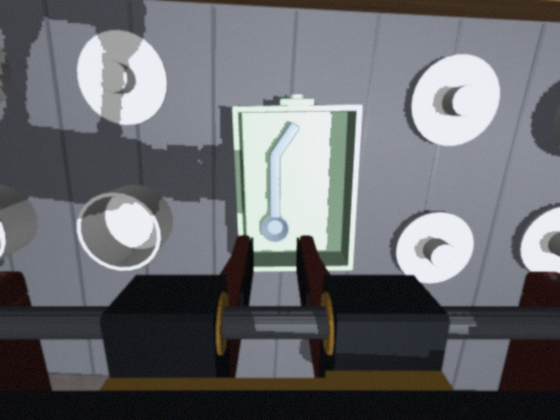

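Emit:
drive_tool(motion=[[-4,-45,2,0],[-9,-90,4,0],[-13,-135,5,0],[-18,-180,6,0],[-22,-225,7,0]], fingers=0.1)

```text
t: 5.9
ee_pos: [0.568, -0.2388, 0.2015]
eef_rot: [[-0.999, -0.05, 0.006], [-0.05, 0.999, -0.003], [-0.006, -0.003, -1.0]]
wrist_force: [-0.8, 0.6, -0.4]
gripper_width: 0.0393
```

Emit:
drive_tool(motion=[[-4,-45,0,0.14],[-11,-110,0,0.28],[-11,-110,0,0.42],[-11,-110,0,0.56],[-11,-110,0,0.7]])

```text
t: 6.4
ee_pos: [0.5844, -0.3494, 0.2023]
eef_rot: [[-0.792, 0.611, 0.007], [0.611, 0.792, -0.003], [-0.007, 0.002, -1.0]]
wrist_force: [-0.1, -0.7, -0.7]
gripper_width: 0.0394
```

Emit:
drive_tool(motion=[[0,0,0,0.14],[0,0,0,0.28],[0,0,0,0.42],[0,0,0,0.56],[0,0,0,0.7]])

```text
t: 6.9
ee_pos: [0.5847, -0.3496, 0.2033]
eef_rot: [[-0.206, 0.978, 0.008], [0.978, 0.207, -0.004], [-0.006, 0.007, -1.0]]
wrist_force: [0.5, -0.2, -0.1]
gripper_width: 0.0396
```

Emit:
drive_tool(motion=[[0,0,0,0.14],[0,0,0,0.28],[0,0,0,0.42],[0,0,0,0.56],[0,0,0,0.7]])

```text
t: 7.4
ee_pos: [0.5849, -0.3498, 0.2044]
eef_rot: [[0.477, 0.879, 0.01], [0.879, -0.477, -0.005], [0.0, 0.011, -1.0]]
wrist_force: [-0.6, 0.2, 0.5]
gripper_width: 0.0393
```

Emit:
drive_tool(motion=[[0,0,0,0.14],[0,0,0,0.28],[0,0,0,0.42],[0,0,0,0.56],[0,0,0,0.65]])

```text
t: 7.9
ee_pos: [0.5852, -0.35, 0.2055]
eef_rot: [[0.914, 0.406, 0.011], [0.406, -0.914, -0.006], [0.008, 0.01, -1.0]]
wrist_force: [0.2, 0.6, 0.1]
gripper_width: 0.0394
```

```bash
python3 - <<'E'
from go import *
go(.584,-.346,.2,115)
g=snap('wrist','w3')
E
```

```text
t 7.9 pos [ 0.5852 -0.35    0.2055] yaw -66.0 w 0.0394 j6 32.3 tilt [ 0.011 -0.006]
 delta mm [ 0.5 -4.2  5.5] [('roll -0.018 (-1deg)', 'j6 31'), ('roll 3.124 (179deg)', 'j6 211'), ('roll -3.159 (-181deg)', 'j6 -149')]
```

View pics/w3.png

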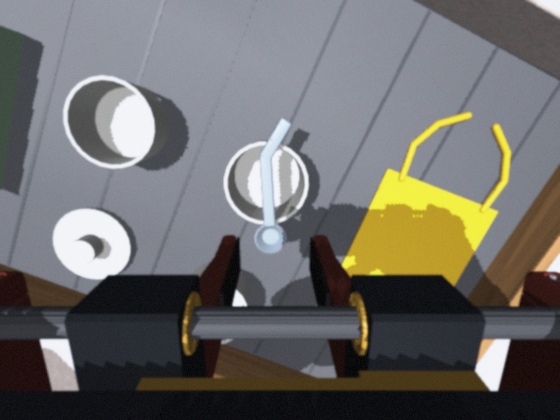

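```bash
python3 - <<'E'
from go import *
g=ld('w3')
W=p2w(g,[(268,238),(266,158)],.062)
bw,en=W;d=bw-en;o=en+37/88*d;yaw=np.degrees(np.arctan2(d[1],d[0]));print(np.linalg.norm(d),o,yaw,w2p(g,[o]))
go(*o[:2],.047,yaw+90)
E
```

```text
0.0841481458301351 [ 0.58394471 -0.34309497  0.062     ] -154.9605239675979 [[266.87626505 193.03016439]]
t 7.95 pos [ 0.5852 -0.3499  0.2055] yaw -66.2 w 0.0396 j6 32.4 tilt [ 0.011 -0.006]
 delta mm [  0.4  -8.4 158.4] [('roll -0.022 (-1deg)', 'j6 32'), ('roll 3.120 (179deg)', 'j6 212'), ('roll -3.163 (-181deg)', 'j6 -148')]
```

Emit:
drive_tool(motion=[[0,-8,40,-0.02],[0,-8,90,-0.02],[0,-8,130,-0.02],[0,-8,154,-0.02],[0,-8,155,-0.02]])

```text
t: 8.45
ee_pos: [0.5816, -0.3422, 0.0455]
eef_rot: [[0.906, 0.423, 0.005], [0.423, -0.906, -0.002], [0.004, 0.004, -1.0]]
wrist_force: [-1.2, 0.6, -0.5]
gripper_width: 0.0396
```

Emit:
drive_tool(motion=[[0,0,0,0],[0,0,0,0],[0,0,0,0],[0,0,0,0],[0,0,0,0]], fingers=1, squeeze=30)

```text
t: 8.95
ee_pos: [0.5825, -0.3428, 0.0477]
eef_rot: [[0.906, 0.423, 0.008], [0.423, -0.906, -0.004], [0.005, 0.007, -1.0]]
wrist_force: [0.2, 0.5, 4.8]
gripper_width: 0.0119
```

Emit:
drive_tool(motion=[[0,0,-20,0],[0,0,-60,0],[0,0,-100,0],[0,0,-120,0],[0,0,-120,0]])

```text
t: 9.45
ee_pos: [0.583, -0.3433, 0.1731]
eef_rot: [[0.906, 0.423, 0.015], [0.424, -0.906, -0.008], [0.01, 0.014, -1.0]]
wrist_force: [0.3, -0.3, -0.2]
gripper_width: 0.0117
```

```bash
python3 - <<'E'
from go import *
go(.530,.030,.16,93.5)
E
```

```text
t 9.45 pos [ 0.583  -0.3433  0.1731] yaw -64.9 w 0.0117 j6 31.6 tilt [ 0.015 -0.008]
 delta mm [ 110.  -360.7    9.2] [('roll 0.376 (22deg)', 'j6 87'), ('roll -2.765 (-158deg)', 'j6 -93'), ('roll 3.518 (202deg)', 'j6 267')]
```

Emit:
drive_tool(motion=[[14,-46,0,0],[28,-92,0,0],[42,-138,0,0],[56,-184,0,0],[70,-229,0,0]])

```text
t: 9.95
ee_pos: [0.5481, -0.1042, 0.1682]
eef_rot: [[0.906, 0.423, 0.012], [0.423, -0.906, -0.007], [0.008, 0.012, -1.0]]
wrist_force: [0.6, -0.5, -0.7]
gripper_width: 0.012
```

Emit:
drive_tool(motion=[[14,-44,0,0.1],[28,-88,0,0.2],[40,-131,0,0.3],[40,-131,0,0.38],[40,-131,0,0.38]])

```text
t: 10.45
ee_pos: [0.5281, 0.0327, 0.1649]
eef_rot: [[0.998, 0.059, 0.009], [0.059, -0.998, -0.008], [0.009, 0.008, -1.0]]
wrist_force: [0.2, -0.4, -0.6]
gripper_width: 0.0118
```

```bash
python3 - <<'E'
from go import *
go(.530,.030,.02,93.5)
E
```

```text
t 10.45 pos [0.5281 0.0327 0.1649] yaw -86.6 w 0.0118 j6 86.7 tilt [ 0.009 -0.008]
 delta mm [  0.5   1.6 145. ] [('roll -0.002 (-0deg)', 'j6 86'), ('roll -3.143 (-180deg)', 'j6 -94'), ('roll 3.140 (180deg)', 'j6 266')]
```

Emit:
drive_tool(motion=[[0,0,45,0],[0,0,90,0],[0,0,125,0],[0,0,143,0],[0,0,143,0]])

```text
t: 10.95
ee_pos: [0.5263, 0.0305, 0.0168]
eef_rot: [[0.998, 0.06, 0.001], [0.06, -0.998, -0.008], [0.0, 0.008, -1.0]]
wrist_force: [-1.3, -0.4, -0.1]
gripper_width: 0.0119
```

Emit:
drive_tool(motion=[[0,0,0,0],[0,0,0,0],[0,0,0,0]], fingers=0.45)

```text
t: 11.25
ee_pos: [0.5272, 0.0303, 0.0183]
eef_rot: [[0.998, 0.06, 0.003], [0.06, -0.998, -0.008], [0.003, 0.008, -1.0]]
wrist_force: [0.3, 0.7, 0.0]
gripper_width: 0.024
```

Emit:
drive_tool(motion=[[0,0,-40,0],[0,0,-90,0],[0,0,-140,0],[0,0,-190,0],[0,0,-190,0]])

```text
t: 11.75
ee_pos: [0.5296, 0.0318, 0.219]
eef_rot: [[0.998, 0.06, 0.02], [0.06, -0.998, -0.008], [0.019, 0.009, -1.0]]
wrist_force: [0.4, -0.6, 0.6]
gripper_width: 0.0242
```

```bash
python3 - <<'E'
from go import *
g=snap('wrist','w4')
E
```

```text
(no output)
```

View pics/w4.png

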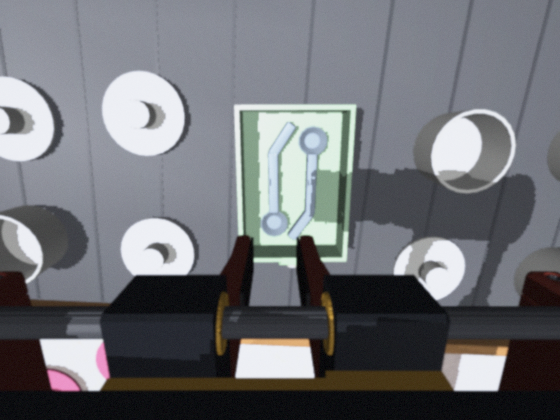

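```bash
cat > fit.py <<'E'
from go import *
from scipy.optimize import least_squares
def circ(g,xy,z,R,w=.014,it=6,dbg=False):
    V=cv2.GaussianBlur(cv2.cvtColor(g['color'],cv2.COLOR_RGB2HSV)[...,2],(3,3),0).astype(np.float32)
    c=np.array(xy,float);a=np.linspace(0,2*np.pi,90,endpoint=False)
    for k in range(it):
        r=np.linspace(R-w,R+w,57)
        P=np.stack([c[0]+r[None]*np.cos(a)[:,None],c[1]+r[None]*np.sin(a)[:,None],np.full((90,57),z)],-1)
        uv=w2p(g,P).reshape(90,57,2).astype(np.float32)
        v=cv2.remap(V,uv[...,0],uv[...,1],cv2.INTER_LINEAR)
        d=v[:,4:]-v[:,:-4];i=d.argmin(1);ok=(d.min(1)<-25)&(uv[...,0].min(1)>2)&(uv[...,0].max(1)<557)&(uv[...,1].min(1)>2)&(uv[...,1].max(1)<225 if V.shape[0]==420 and g.get('wr',0) else uv[...,1].max(1)<417)
        W=np.stack([c[0]+r[i+2]*np.cos(a),c[1]+r[i+2]*np.sin(a)],1)[ok]
        if len(W)<15: return c,len(W),9
        s=least_squares(lambda p:np.hypot(*(W-p).T)-R,c,loss='soft_l1',f_scale=.001);c=s.x;w=max(w*.75,.005)
    return c.round(4),len(W),np.median(abs(s.fun)).round(4)
LIDS={'lid1':(.586,.335),'lid2':(.601,.186),'lid3':(.432,.176),'lid4':(.427,-.177)}
POTS={'potA':(.584,-.174),'potB':(.590,-.338),'potC':(.424,-.340),'potD':(.442,.336)}
def all(g):
    for k,c in LIDS.items(): print(k,*circ(g,c,.014,.046))
    for k,c in POTS.items(): print(k,*circ(g,c,.054,.044))
E
python3 - <<'E'
from fit import *
all(ld('top0'))
g=ld('w4');g['wr']=1;print('w4');all(g)
print('now');all(snap('top','t2'))
go(.432,.176,.2)
E
```

```text
lid1 [0.586 0.335] 0 9
lid2 [0.601 0.186] 0 9
lid3 [0.432 0.176] 0 9
lid4 [ 0.427 -0.177] 0 9
potA [ 0.584 -0.174] 0 9
potB [ 0.59  -0.338] 1 9
potC [ 0.424 -0.34 ] 0 9
potD [0.442 0.336] 10 9
w4
lid1 [0.5861 0.3326] 33 0.0001
lid2 [0.6014 0.1842] 32 0.0002
lid3 [0.432 0.176] 0 9
lid4 [ 0.427 -0.177] 0 9
potA [ 0.5838 -0.1747] 48 0.0001
potB [ 0.59  -0.338] 0 9
potC [ 0.424 -0.34 ] 0 9
potD [0.442 0.336] 0 9
now
lid1 [0.586 0.335] 2 9
lid2 [0.601 0.186] 7 9
lid3 [0.432 0.176] 1 9
lid4 [ 0.427 -0.177] 6 9
potA [ 0.584 -0.174] 0 9
potB [ 0.59  -0.338] 4 9
potC [ 0.424 -0.34 ] 0 9
potD [0.44181141 0.33352151] 0 9
t 11.85 pos [0.5277 0.0318 0.2113] yaw -86.6 w 0.0242 j6 86.5 tilt [ 0.009 -0.008]
 delta mm [ -86.9 -149.8    9.3]
```

Emit:
drive_tool(motion=[[-20,-35,2,0],[-42,-72,5,0],[-63,-110,8,0],[-87,-150,10,0],[-87,-150,10,0]], fingers=-0.1)

```text
t: 12.35
ee_pos: [0.4288, 0.1797, 0.1975]
eef_rot: [[0.998, 0.066, 0.005], [0.066, -0.998, -0.007], [0.005, 0.007, -1.0]]
wrist_force: [0.7, -0.2, 0.2]
gripper_width: 0.048
```

```bash
sed -i "s/d.min(1)<-25/d.min(1)<(-25 if g.get('wr',0) else -7)/" fit.py
python3 - <<'E'
from fit import *
g=snap('wrist','w5');g['wr']=1
print('wrist');all(g);print('top');all(snap('top','t3'))
c,n,e=circ(g,LIDS['lid3'],.014,.046);k=circ(g,c,.036,.015,w=.006);print('knob',k)
go(*c,.016);print(w2p(g,[[*c,.036]]))
E
```

```text
wrist
lid1 [0.5861 0.3328] 28 0.0002
lid2 [0.6015 0.1844] 26 0.0002
lid3 [0.43250642 0.17493051] 14 9
lid4 [ 0.427 -0.177] 11 9
potA [ 0.584 -0.174] 0 9
potB [ 0.59  -0.338] 0 9
potC [ 0.424 -0.34 ] 0 9
potD [0.4423 0.3338] 29 0.0002
top
lid1 [0.5861 0.3338] 27 0.0003
lid2 [0.601  0.1849] 31 0.0003
lid3 [0.43711545 0.18752222] 14 9
lid4 [ 0.4273 -0.1768] 34 0.0005
potA [ 0.5829 -0.1755] 29 0.0006
potB [ 0.5892 -0.3387] 35 0.0005
potC [ 0.4236 -0.34  ] 17 0.0004
potD [0.4326 0.3351] 18 0.0013
knob (array([0.4322, 0.1749]), 16, np.float64(0.0001))
t 12.45 pos [0.4312 0.1766 0.1981] yaw -86.4 w 0.0484 j6 104.8 tilt [ 0.007 -0.009]
 delta mm [ -0.    0.  182.1] 
[[278.69710454 186.90404689]]
```

View pics/w5.png

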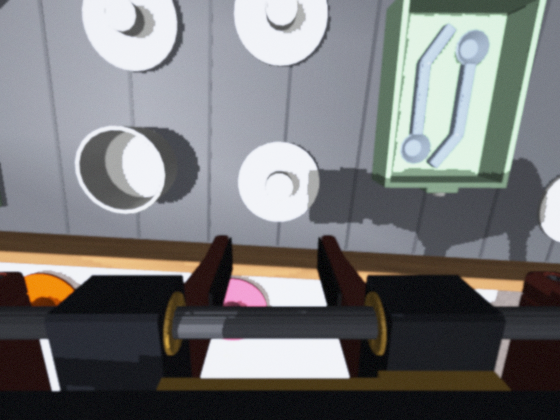

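Emit:
drive_tool(motion=[[0,0,45,0],[0,0,90,0],[0,0,130,0],[0,0,155,0],[0,0,155,0]])

```text
t: 12.95
ee_pos: [0.43, 0.1727, 0.0378]
eef_rot: [[0.998, 0.06, -0.002], [0.06, -0.998, -0.012], [-0.002, 0.012, -1.0]]
wrist_force: [-0.3, 1.2, 0.1]
gripper_width: 0.0481
```

```bash
python3 - <<'E'
from fit import *
go(.4325,.1749,.018)
E
```

```text
t 12.95 pos [0.43   0.1727 0.0378] yaw -86.5 w 0.0481 j6 104.7 tilt [-0.002 -0.012]
 delta mm [ 2.7 -2.3 19.8]
```

Emit:
drive_tool(motion=[[3,-2,10,0],[3,-2,18,0],[3,-2,18,0],[3,-2,18,0]])

```text
t: 13.35
ee_pos: [0.4334, 0.1747, 0.0206]
eef_rot: [[0.998, 0.06, -0.0], [0.06, -0.998, -0.012], [-0.001, 0.012, -1.0]]
wrist_force: [0.2, 0.2, -0.4]
gripper_width: 0.048
```

Emit:
drive_tool(motion=[[0,0,0,0],[0,0,0,0],[0,0,0,0],[0,0,0,0],[0,0,0,0]], fingers=1, squeeze=40)

```text
t: 13.85
ee_pos: [0.4338, 0.1749, 0.0213]
eef_rot: [[0.998, 0.06, 0.001], [0.06, -0.998, -0.012], [-0.0, 0.012, -1.0]]
wrist_force: [-0.3, -0.7, 5.2]
gripper_width: 0.0292
```

```bash
python3 - <<'E'
from fit import *
go(.4325,.1749,.018)
E
```

```text
t 13.85 pos [0.4338 0.1749 0.0213] yaw -86.5 w 0.0292 j6 104.9 tilt [ 0.001 -0.012]
 delta mm [-1.3 -0.2  3.3]
```

Emit:
drive_tool(motion=[[0,0,-20,0],[0,0,-50,0],[0,0,-80,0],[0,0,-90,0],[0,0,-90,0]])

```text
t: 14.35
ee_pos: [0.4345, 0.1762, 0.1125]
eef_rot: [[0.998, 0.06, 0.003], [0.06, -0.998, -0.011], [0.003, 0.011, -1.0]]
wrist_force: [0.9, -0.3, -1.4]
gripper_width: 0.0291
```

```bash
python3 - <<'E'
from fit import *
go(.4423,.3338,.105)
E
```

```text
t 14.35 pos [0.4345 0.1762 0.1125] yaw -86.5 w 0.0291 j6 104.9 tilt [ 0.003 -0.011]
 delta mm [  17.3 -156.9    5.8]
```

Emit:
drive_tool(motion=[[4,-40,0,0],[9,-80,0,0],[14,-120,0,0],[18,-157,0,0],[18,-157,0,0]])

```text
t: 14.85
ee_pos: [0.4413, 0.3369, 0.1072]
eef_rot: [[0.998, 0.064, -0.001], [0.064, -0.998, -0.012], [-0.002, 0.012, -1.0]]
wrist_force: [-0.1, 0.4, -0.9]
gripper_width: 0.0298
```

```bash
python3 - <<'E'
from fit import *
go(.4436,.3338,.078)
E
```

```text
t 14.85 pos [0.4413 0.3369 0.1072] yaw -86.3 w 0.0298 j6 120.5 tilt [-0.001 -0.012]
 delta mm [ 2.1  2.9 29.2]
```

Emit:
drive_tool(motion=[[2,3,15,0],[2,3,27,0],[2,3,27,0],[2,3,27,0],[2,3,27,0]])

```text
t: 15.35
ee_pos: [0.4439, 0.3332, 0.0808]
eef_rot: [[0.998, 0.063, -0.0], [0.063, -0.998, -0.012], [-0.001, 0.012, -1.0]]
wrist_force: [-1.3, -0.0, 0.7]
gripper_width: 0.0291
```

```bash
python3 - <<'E'
from fit import *
go(.4436,.3338,.0653)
g=snap('wrist','w6');g['wr']=1
print(circ(g,POTS['potD'],.054,.044), circ(g,(.4423,.3338),.0787-.0173+.010,.046,w=.008))
E
```

```text
t 15.35 pos [0.4439 0.3332 0.0808] yaw -86.4 w 0.0291 j6 120.1 tilt [-0.    -0.012]
 delta mm [-0.2 -0.8 15.5] 
(array([0.4423, 0.3322]), 34, np.float64(0.0009)) (array([0.4425, 0.3337]), 31, np.float64(0.0))
```

View pics/w6.png

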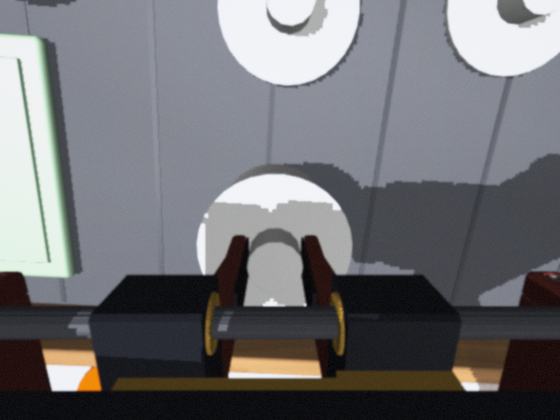

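Emit:
drive_tool(motion=[[0,0,6,0],[0,0,12,0],[0,0,16,0],[0,0,16,0],[0,0,16,0]])

```text
t: 15.9
ee_pos: [0.444, 0.3331, 0.0655]
eef_rot: [[0.998, 0.064, 0.001], [0.064, -0.998, -0.012], [-0.0, 0.012, -1.0]]
wrist_force: [-1.2, -1.5, 4.3]
gripper_width: 0.0292
```

Emit:
drive_tool(motion=[[0,0,0,0],[0,0,0,0],[0,0,0,0],[0,0,0,0]], fingers=-0.1)

```text
t: 16.3
ee_pos: [0.4439, 0.3331, 0.0652]
eef_rot: [[0.998, 0.064, 0.0], [0.064, -0.998, -0.012], [-0.001, 0.012, -1.0]]
wrist_force: [0.1, 0.2, 0.6]
gripper_width: 0.0477
```

Emit:
drive_tool(motion=[[0,0,-20,0],[0,0,-65,0],[0,0,-110,0],[0,0,-140,0],[0,0,-140,0]])

```text
t: 16.8
ee_pos: [0.4455, 0.3359, 0.2113]
eef_rot: [[0.998, 0.064, 0.008], [0.064, -0.998, -0.006], [0.008, 0.007, -1.0]]
wrist_force: [0.2, -0.1, 0.3]
gripper_width: 0.0481
```

```bash
python3 - <<'E'
from fit import *
g=snap('wrist','w7');g['wr']=1
print('lid seated',circ(g,(.4423,.3338),.058,.046,w=.008),'knob',circ(g,(.4423,.3338),.080,.015,w=.006))
for k in('lid1','lid2'):print(k,circ(g,LIDS[k],.014,.046))
go(.586,.3328,.2)
E
```

```text
lid seated (array([0.4431, 0.3336]), 16, np.float64(0.0001)) knob (array([0.4426, 0.334 ]), 23, np.float64(0.0002))
lid1 (array([0.5862, 0.333 ]), 29, np.float64(0.0002))
lid2 (array([0.6017, 0.1847]), 27, np.float64(0.0002))
t 16.85 pos [0.4448 0.3354 0.2079] yaw -86.4 w 0.0482 j6 120.1 tilt [ 0.005 -0.009]
 delta mm [140.7  11.5   8.6]
```

Emit:
drive_tool(motion=[[45,4,5,0],[90,8,15,0],[135,11,30,0],[141,11,75,0],[141,11,120,0]])

```text
t: 17.35
ee_pos: [0.5879, 0.3315, 0.0844]
eef_rot: [[0.998, 0.062, 0.003], [0.062, -0.998, -0.01], [0.002, 0.01, -1.0]]
wrist_force: [0.3, 0.0, -0.5]
gripper_width: 0.048
```

Emit:
drive_tool(motion=[[0,0,20,0],[0,0,35,0],[0,0,35,0],[0,0,35,0]])

```text
t: 17.75
ee_pos: [0.5881, 0.3314, 0.0502]
eef_rot: [[0.998, 0.062, 0.003], [0.062, -0.998, -0.009], [0.003, 0.01, -1.0]]
wrist_force: [-0.0, 0.7, 0.0]
gripper_width: 0.048
```

```bash
python3 - <<'E'
from fit import *
go(.5862,.333,.021)
g=snap('wrist','w8');g['wr']=1
print(circ(g,(.5862,.333),.036,.015,w=.008),circ(g,(.5862,.333),.014,.046,w=.008))
E
```

```text
t 17.75 pos [0.5881 0.3314 0.0502] yaw -86.4 w 0.048 j6 113.3 tilt [ 0.003 -0.009]
 delta mm [-1.9 -2.  29.1] 
(array([0.5862, 0.333 ]), 0, 9) (array([0.5865, 0.3332]), 41, np.float64(0.0002))
```

Emit:
drive_tool(motion=[[-2,-2,15,0],[-2,-2,29,0],[-2,-2,29,0],[-2,-2,29,0],[-2,-2,29,0]])

```text
t: 18.3
ee_pos: [0.5869, 0.3334, 0.0227]
eef_rot: [[0.998, 0.062, 0.006], [0.062, -0.998, -0.008], [0.005, 0.009, -1.0]]
wrist_force: [0.1, 0.0, 0.5]
gripper_width: 0.0482
```

Emit:
drive_tool(motion=[[0,0,0,0],[0,0,0,0],[0,0,0,0],[0,0,0,0],[0,0,0,0]], fingers=1, squeeze=40)

```text
t: 18.8
ee_pos: [0.5872, 0.3334, 0.0232]
eef_rot: [[0.998, 0.062, 0.006], [0.062, -0.998, -0.008], [0.006, 0.008, -1.0]]
wrist_force: [0.5, -0.8, 1.9]
gripper_width: 0.0289
```

Emit:
drive_tool(motion=[[0,0,-20,0],[0,0,-60,0],[0,0,-100,0],[0,0,-110,0],[0,0,-110,0]])

```text
t: 19.3
ee_pos: [0.5874, 0.3349, 0.1358]
eef_rot: [[0.998, 0.062, 0.011], [0.062, -0.998, -0.006], [0.01, 0.006, -1.0]]
wrist_force: [-1.1, -0.8, -0.3]
gripper_width: 0.0289
```

```bash
python3 - <<'E'
from fit import *
go(.5838,-.1747,.115)
E
```

```text
t 19.3 pos [0.5874 0.3349 0.1358] yaw -86.4 w 0.0289 j6 113.5 tilt [ 0.011 -0.006]
 delta mm [-35.5 508.2  23.8]
```

Emit:
drive_tool(motion=[[-3,40,0,0],[-6,85,0,0],[-9,130,0,0],[-12,175,0,0],[-15,220,0,0]])

```text
t: 19.8
ee_pos: [0.5847, 0.1126, 0.1337]
eef_rot: [[0.998, 0.062, 0.006], [0.062, -0.998, -0.006], [0.006, 0.007, -1.0]]
wrist_force: [1.5, -0.7, -0.4]
gripper_width: 0.0291
```

Emit:
drive_tool(motion=[[-3,45,0,0],[-6,90,0,0],[-9,135,0,0],[-12,175,0,0],[-15,210,0,0]])

```text
t: 20.3
ee_pos: [0.5813, -0.0999, 0.1316]
eef_rot: [[0.998, 0.061, 0.001], [0.061, -0.998, -0.006], [0.001, 0.006, -1.0]]
wrist_force: [0.2, 0.1, -0.3]
gripper_width: 0.0292
```

```bash
python3 - <<'E'
from fit import *
go(.5838,-.1747,.115)
E
```

```text
t 20.3 pos [ 0.5813 -0.0999  0.1316] yaw -86.5 w 0.0292 j6 73.6 tilt [ 0.001 -0.006]
 delta mm [-2.1 74.7 17. ]
```

Before covering pot A, take a fit of it from here.

```bash
python3 - <<'E'
from fit import *
g=snap('wrist','w9');g['wr']=1
for k,c in POTS.items():print(k,*circ(g,c,.054,.044))
print('lid in hand',circ(g,state()['ee_pos'][:2],state()['ee_pos'][2]-.0192+.010,.046,w=.01))
E
```

```text
potA [ 0.5837 -0.1746] 27 0.0001
potB [ 0.59094287 -0.33902598] 12 9
potC [ 0.424 -0.34 ] 0 9
potD [0.442 0.336] 0 9
lid in hand (array([ 0.5804, -0.0992]), 27, np.float64(0.0002))
```

Emit:
drive_tool(motion=[[-2,40,0,0],[-2,75,5,0],[-2,75,25,0],[-2,75,45,0],[-2,75,45,0]])

```text
t: 20.85
ee_pos: [0.5803, -0.1794, 0.0805]
eef_rot: [[0.998, 0.057, -0.009], [0.057, -0.998, -0.005], [-0.009, 0.005, -1.0]]
wrist_force: [-0.4, 1.2, -0.4]
gripper_width: 0.0289
```

```bash
python3 - <<'E'
from fit import *
go(.5838,-.1747,.0672)
g=snap('wrist','w10');g['wr']=1;p=state()['ee_pos']
print('lid in hand',circ(g,p[:2],p[2]-.0192+.010,.046,w=.01),'pot',circ(g,POTS['potA'],.054,.044),'B',circ(g,POTS['potB'],.054,.044))
E
```

```text
t 20.85 pos [ 0.5803 -0.1794  0.0805] yaw -86.7 w 0.0289 j6 66.6 tilt [-0.009 -0.005]
 delta mm [ 3.9 -4.6 13.3] 
lid in hand (array([ 0.5833, -0.1763]), 37, np.float64(0.0013)) pot (array([ 0.5837, -0.1756]), 39, np.float64(0.0003)) B (array([ 0.5904, -0.339 ]), 19, np.float64(0.0002))
```

Emit:
drive_tool(motion=[[4,-4,0,0],[4,-4,0,0],[4,-4,0,0]])

```text
t: 21.2
ee_pos: [0.5856, -0.1748, 0.0837]
eef_rot: [[0.998, 0.059, -0.005], [0.059, -0.998, -0.007], [-0.005, 0.007, -1.0]]
wrist_force: [0.0, 0.3, -0.0]
gripper_width: 0.0289
```

```bash
python3 - <<'E'
from fit import *
go(.5845,-.1751,.0672)
g=snap('wrist','w10');g['wr']=1;p=state()['ee_pos']
print('lid in hand',circ(g,p[:2],p[2]-.0192+.010,.046,w=.006))
E
```

```text
t 21.2 pos [ 0.5856 -0.1748  0.0837] yaw -86.6 w 0.0289 j6 67.1 tilt [-0.005 -0.007]
 delta mm [-1.   0.2 16.5] 
lid in hand (array([ 0.5848, -0.174 ]), 31, np.float64(0.0001))
```

Emit:
drive_tool(motion=[[-1,1,6,0],[-1,1,12,0],[-1,1,17,0],[-1,1,17,0],[-1,1,17,0]])

```text
t: 21.75
ee_pos: [0.5846, -0.1761, 0.067]
eef_rot: [[0.998, 0.058, -0.004], [0.058, -0.998, -0.007], [-0.005, 0.007, -1.0]]
wrist_force: [-0.6, 0.9, 1.4]
gripper_width: 0.0287
```

Emit:
drive_tool(motion=[[0,0,0,0],[0,0,0,0],[0,0,0,0],[0,0,0,0]], fingers=-0.1)

```text
t: 22.15
ee_pos: [0.5845, -0.1762, 0.0667]
eef_rot: [[0.998, 0.058, -0.005], [0.058, -0.998, -0.007], [-0.005, 0.007, -1.0]]
wrist_force: [-0.1, 0.0, 0.3]
gripper_width: 0.0481
```

Emit:
drive_tool(motion=[[0,0,-20,0],[0,0,-65,0],[0,0,-110,0],[0,0,-135,0],[0,0,-135,0]])

```text
t: 22.65
ee_pos: [0.5868, -0.1758, 0.2075]
eef_rot: [[0.998, 0.058, 0.004], [0.058, -0.998, -0.01], [0.003, 0.01, -1.0]]
wrist_force: [0.9, 1.3, 0.7]
gripper_width: 0.0485
```

```bash
python3 - <<'E'
from fit import *
g=snap('wrist','w11');g['wr']=1
print('lid seated',circ(g,(.584,-.175),.058,.046,w=.008),'knob',circ(g,(.584,-.175),.080,.015,w=.006))
for k in('potB','potC'):print(k,circ(g,POTS[k],.054,.044))
for k in('lid2','lid4'):print(k,circ(g,LIDS[k],.014,.046))
g=snap('top','t4')
for k in('lid2','lid4'):print(k,circ(g,LIDS[k],.014,.046))
go(.427,-.177,.2)
E
```

```text
lid seated (array([ 0.5837, -0.1758]), 15, np.float64(0.0001)) knob (array([ 0.5834, -0.1751]), 26, np.float64(0.0002))
potB (array([ 0.5905, -0.3385]), 17, np.float64(0.0001))
potC (array([ 0.424, -0.34 ]), 0, 9)
lid2 (array([0.601, 0.186]), 0, 9)
lid4 (array([ 0.427, -0.177]), 0, 9)
lid2 (array([0.6012, 0.1848]), 29, np.float64(0.0005))
lid4 (array([ 0.4253, -0.1924]), 16, np.float64(0.0014))
t 22.75 pos [ 0.5852 -0.1753  0.2015] yaw -86.7 w 0.0482 j6 67.0 tilt [-0.004 -0.007]
 delta mm [-158.    -7.5    2.2]
```

Emit:
drive_tool(motion=[[-40,-2,0,0],[-80,-4,0,0],[-120,-6,0,0],[-155,-7,0,0],[-155,-7,0,0]])

```text
t: 23.25
ee_pos: [0.4267, -0.1771, 0.1999]
eef_rot: [[0.998, 0.057, -0.008], [0.056, -0.998, -0.006], [-0.008, 0.006, -1.0]]
wrist_force: [0.7, 0.8, 0.2]
gripper_width: 0.048
```

```bash
python3 - <<'E'
from fit import *
g=snap('wrist','w12');g['wr']=1
print('potC',circ(g,POTS['potC'],.054,.044))
c=circ(g,LIDS['lid4'],.014,.046,w=.02);print(c,circ(g,c[0],.036,.015,w=.006))
g=snap('top','t5');print(circ(g,LIDS['lid2'],.014,.046))
go(*c[0],.05)
E
```

```text
potC (array([ 0.42458743, -0.34131602]), 6, 9)
(array([ 0.42765867, -0.17734881]), 11, 9) (array([ 0.4272, -0.1774]), 16, np.float64(0.0002))
(array([0.6012, 0.1849]), 28, np.float64(0.0003))
t 23.35 pos [ 0.4294 -0.1771  0.2004] yaw -86.7 w 0.0483 j6 60.3 tilt [-0.006 -0.006]
 delta mm [ -0.8  -0.8 150.4]
```

View pics/w12.png

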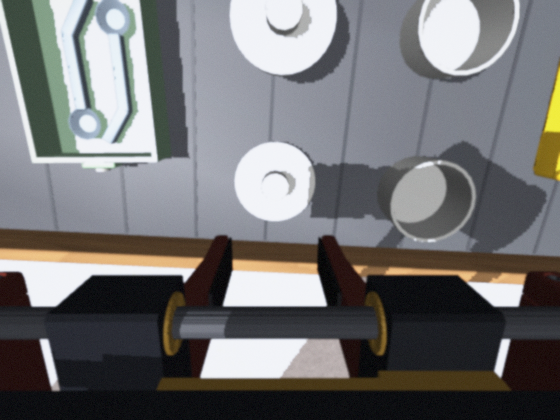

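Emit:
drive_tool(motion=[[-1,-1,45,0],[-1,-1,90,0],[-1,-1,130,0],[-1,-1,150,0],[-1,-1,150,0]])

```text
t: 23.85
ee_pos: [0.4254, -0.1756, 0.045]
eef_rot: [[0.998, 0.058, -0.014], [0.058, -0.998, -0.002], [-0.014, 0.001, -1.0]]
wrist_force: [0.1, -0.7, -0.4]
gripper_width: 0.0484
```

```bash
python3 - <<'E'
from fit import *
g=ld('w12');g['wr']=1
s=open('fit.py').read().replace('-25 if','-8 if').replace('<225','<245');exec(s)
print('potC',circ(g,POTS['potC'],.054,.044),circ(g,LIDS['lid4'],.014,.046,w=.01))
go(.4275,-.1774,.021)
E
```

```text
potC (array([ 0.4241, -0.3408]), 72, np.float64(0.0003)) (array([ 0.4273, -0.1772]), 90, np.float64(0.0003))
t 23.85 pos [ 0.4254 -0.1756  0.045 ] yaw -86.7 w 0.0484 j6 60.4 tilt [-0.014 -0.002]
 delta mm [ 2.3  1.9 24. ]
```

Emit:
drive_tool(motion=[[2,2,12,0],[2,2,23,0],[2,2,23,0],[2,2,23,0],[2,2,23,0]])

```text
t: 24.35
ee_pos: [0.4278, -0.1778, 0.023]
eef_rot: [[0.998, 0.058, -0.013], [0.058, -0.998, -0.003], [-0.013, 0.002, -1.0]]
wrist_force: [0.1, -0.5, 0.1]
gripper_width: 0.0483
```

Emit:
drive_tool(motion=[[0,0,0,0],[0,0,0,0],[0,0,0,0],[0,0,0,0],[0,0,0,0]], fingers=1, squeeze=40)

```text
t: 24.85
ee_pos: [0.4281, -0.178, 0.0235]
eef_rot: [[0.998, 0.058, -0.012], [0.058, -0.998, -0.003], [-0.012, 0.002, -1.0]]
wrist_force: [0.4, 0.5, 3.2]
gripper_width: 0.0289
```

Emit:
drive_tool(motion=[[0,0,-20,0],[0,0,-50,0],[0,0,-80,0],[0,0,-90,0],[0,0,-90,0]])

```text
t: 25.35
ee_pos: [0.4299, -0.1781, 0.1147]
eef_rot: [[0.998, 0.058, -0.009], [0.058, -0.998, -0.004], [-0.01, 0.004, -1.0]]
wrist_force: [-0.2, -0.1, -0.7]
gripper_width: 0.0285
```

```bash
sed -i 's/-25 if/-8 if/;s/<225/<240/' fit.py; python3 - <<'E'
from fit import *
go(.4241,-.3405,.1)
E
```

```text
t 25.35 pos [ 0.4299 -0.1781  0.1147] yaw -86.7 w 0.0285 j6 60.3 tilt [-0.009 -0.004]
 delta mm [-15.1 161.8  15.5]
```

Emit:
drive_tool(motion=[[-4,45,0,0],[-8,85,0,0],[-12,125,0,0],[-15,161,0,0],[-15,161,0,0]])

```text
t: 25.85
ee_pos: [0.4225, -0.3425, 0.1121]
eef_rot: [[0.998, 0.054, -0.013], [0.054, -0.999, -0.003], [-0.013, 0.002, -1.0]]
wrist_force: [-0.9, 0.4, -1.2]
gripper_width: 0.0287
```

Emit:
drive_tool(motion=[[0,0,15,0],[0,0,27,0],[0,0,27,0],[0,0,27,0]])

```text
t: 26.25
ee_pos: [0.422, -0.3412, 0.084]
eef_rot: [[0.998, 0.055, -0.015], [0.055, -0.998, -0.001], [-0.015, 0.0, -1.0]]
wrist_force: [-0.1, 0.5, -0.2]
gripper_width: 0.0293
```

```bash
python3 - <<'E'
from fit import *
go(.4248,-.3411,.0675)
g=snap('wrist','w13');g['wr']=1;p=state()['ee_pos']
print('lid in hand',circ(g,p[:2],p[2]-.0195+.010,.046,w=.006))
E
```

```text
t 26.25 pos [ 0.422  -0.3412  0.084 ] yaw -86.8 w 0.0293 j6 44.7 tilt [-0.015 -0.001]
 delta mm [ 3.1  0.  16.4] 
lid in hand (array([ 0.4226, -0.3401]), 41, np.float64(0.0009))
```

Emit:
drive_tool(motion=[[2,0,6,0],[2,0,12,0],[2,0,17,0],[2,0,17,0],[2,0,17,0]])

```text
t: 26.8
ee_pos: [0.424, -0.3416, 0.0677]
eef_rot: [[0.998, 0.055, -0.014], [0.055, -0.998, -0.002], [-0.014, 0.001, -1.0]]
wrist_force: [0.5, -0.7, -1.1]
gripper_width: 0.029
```

Emit:
drive_tool(motion=[[0,0,0,0],[0,0,0,0],[0,0,0,0],[0,0,0,0]], fingers=-0.1)

```text
t: 27.2
ee_pos: [0.424, -0.3416, 0.0678]
eef_rot: [[0.998, 0.055, -0.014], [0.055, -0.998, -0.002], [-0.014, 0.001, -1.0]]
wrist_force: [0.5, -0.8, 0.3]
gripper_width: 0.0483
```

Emit:
drive_tool(motion=[[0,0,-20,0],[0,0,-65,0],[0,0,-110,0],[0,0,-135,0],[0,0,-135,0]])

```text
t: 27.7
ee_pos: [0.4272, -0.3425, 0.2083]
eef_rot: [[0.998, 0.055, -0.007], [0.055, -0.998, -0.008], [-0.007, 0.008, -1.0]]
wrist_force: [0.1, -0.6, -0.0]
gripper_width: 0.0483
```

```bash
python3 - <<'E'
from fit import *
g=snap('wrist','w14');g['wr']=1
print('lid seated',circ(g,(.424,-.3405),.058,.046,w=.008),'knob',circ(g,(.424,-.3405),.080,.015,w=.006))
for k in('potB',):print(k,circ(g,POTS[k],.054,.044))
g=snap('top','t6');print(circ(g,LIDS['lid2'],.014,.046))
go(.6014,.1846,.2)
E
```

```text
lid seated (array([ 0.4233, -0.3407]), 85, np.float64(0.0003)) knob (array([ 0.4233, -0.3408]), 44, np.float64(0.0002))
potB (array([ 0.5904, -0.3388]), 50, np.float64(0.0002))
(array([0.6015, 0.1852]), 28, np.float64(0.0003))
t 27.8 pos [ 0.426  -0.3414  0.2027] yaw -86.8 w 0.0481 j6 44.8 tilt [-0.013 -0.003]
 delta mm [ 204.2 -515.5   -1. ]
```

Emit:
drive_tool(motion=[[16,-40,0,0],[33,-83,0,0],[50,-126,0,0],[67,-170,0,0],[84,-212,0,0]])

```text
t: 28.3
ee_pos: [0.4975, -0.123, 0.1983]
eef_rot: [[0.998, 0.055, -0.017], [0.055, -0.998, -0.001], [-0.017, 0.0, -1.0]]
wrist_force: [0.2, -0.2, -0.3]
gripper_width: 0.0487
```

Emit:
drive_tool(motion=[[17,-43,0,0],[34,-86,0,0],[51,-129,0,0],[68,-172,0,0],[84,-212,0,0]])

```text
t: 28.8
ee_pos: [0.5691, 0.0953, 0.1938]
eef_rot: [[0.998, 0.055, -0.021], [0.055, -0.998, -0.002], [-0.021, 0.001, -1.0]]
wrist_force: [0.8, -0.7, 0.2]
gripper_width: 0.0487
```

Emit:
drive_tool(motion=[[17,-43,0,0],[36,-91,0,0],[36,-91,0,0],[36,-91,0,0]])

```text
t: 29.2
ee_pos: [0.5991, 0.189, 0.1895]
eef_rot: [[0.998, 0.058, -0.026], [0.058, -0.998, -0.004], [-0.026, 0.002, -1.0]]
wrist_force: [0.0, -0.0, -0.1]
gripper_width: 0.0485
```

```bash
python3 - <<'E'
from fit import *
g=snap('wrist','w15');g['wr']=1
c=circ(g,LIDS['lid2'],.014,.046,w=.015);print(c,circ(g,c[0],.036,.015,w=.006))
go(*c[0],.05)
E
```

```text
(array([0.6015, 0.1848]), 90, np.float64(0.0003)) (array([0.6014, 0.1847]), 44, np.float64(0.0001))
t 29.25 pos [0.5993 0.1879 0.1905] yaw -86.8 w 0.0481 j6 101.0 tilt [-0.025 -0.003]
 delta mm [  5.5   3.  140.4]
```

Emit:
drive_tool(motion=[[5,3,40,0],[5,3,85,0],[5,3,120,0],[5,3,140,0],[5,3,140,0]])

```text
t: 29.75
ee_pos: [0.5982, 0.1821, 0.0458]
eef_rot: [[0.998, 0.054, -0.032], [0.053, -0.999, -0.006], [-0.033, 0.004, -0.999]]
wrist_force: [-0.5, -0.2, -1.0]
gripper_width: 0.0484
```

```bash
python3 - <<'E'
from fit import *
go(.6015,.1848,.0215)
E
```

```text
t 29.75 pos [0.5982 0.1821 0.0458] yaw -86.9 w 0.0484 j6 100.7 tilt [-0.032 -0.006]
 delta mm [ 4.2 -2.6 24.2]
```

Emit:
drive_tool(motion=[[4,-2,12,0],[4,-2,23,0],[4,-2,23,0],[4,-2,23,0],[4,-2,23,0]])

```text
t: 30.25
ee_pos: [0.6019, 0.1844, 0.0237]
eef_rot: [[0.998, 0.054, -0.031], [0.054, -0.999, -0.005], [-0.031, 0.004, -1.0]]
wrist_force: [-0.5, -0.1, -0.4]
gripper_width: 0.0481
```

Emit:
drive_tool(motion=[[0,0,0,0],[0,0,0,0],[0,0,0,0],[0,0,0,0],[0,0,0,0]], fingers=1, squeeze=40)

```text
t: 30.75
ee_pos: [0.6022, 0.1845, 0.0243]
eef_rot: [[0.998, 0.054, -0.03], [0.054, -0.999, -0.005], [-0.03, 0.003, -1.0]]
wrist_force: [-0.1, 0.3, 3.2]
gripper_width: 0.0287
```

Emit:
drive_tool(motion=[[0,0,-20,0],[0,0,-60,0],[0,0,-100,0],[0,0,-110,0],[0,0,-110,0]])

```text
t: 31.25
ee_pos: [0.6065, 0.1853, 0.1365]
eef_rot: [[0.998, 0.054, -0.026], [0.054, -0.999, -0.004], [-0.026, 0.003, -1.0]]
wrist_force: [-0.3, -0.6, -0.2]
gripper_width: 0.0289
```

```bash
python3 - <<'E'
from fit import *
go(.5904,-.3387,.115)
E
```

```text
t 31.25 pos [0.6065 0.1853 0.1365] yaw -86.9 w 0.0289 j6 100.8 tilt [-0.026 -0.004]
 delta mm [-43.7 522.3  24. ]
```

Emit:
drive_tool(motion=[[-4,40,0,0],[-8,85,0,0],[-11,130,0,0],[-15,175,0,0],[-18,220,0,0]])

```text
t: 31.75
ee_pos: [0.5989, -0.0368, 0.1341]
eef_rot: [[0.998, 0.054, -0.03], [0.054, -0.999, -0.003], [-0.031, 0.002, -1.0]]
wrist_force: [0.8, 0.0, -0.7]
gripper_width: 0.029
```

Emit:
drive_tool(motion=[[-4,45,0,0],[-8,90,0,0],[-11,135,0,0],[-15,180,0,0],[-18,220,0,0]])

```text
t: 32.25
ee_pos: [0.5912, -0.2592, 0.1314]
eef_rot: [[0.998, 0.053, -0.035], [0.053, -0.999, -0.001], [-0.035, -0.0, -0.999]]
wrist_force: [0.5, 0.1, -0.6]
gripper_width: 0.0289
```

Emit:
drive_tool(motion=[[-3,40,0,0],[-7,78,0,0],[-7,78,0,0],[-7,78,0,0]])

```text
t: 32.65
ee_pos: [0.5873, -0.3376, 0.1282]
eef_rot: [[0.998, 0.052, -0.039], [0.052, -0.999, 0.002], [-0.039, -0.004, -0.999]]
wrist_force: [-0.2, -0.4, 0.4]
gripper_width: 0.0289
```

```bash
python3 - <<'E'
from fit import *
go(.5911,-.339,.083)
E
```

```text
t 32.65 pos [ 0.5873 -0.3376  0.1282] yaw -87.0 w 0.0289 j6 54.7 tilt [-0.039  0.002]
 delta mm [ 5.5  1.8 45. ]
```

Emit:
drive_tool(motion=[[5,2,20,0],[5,2,43,0],[5,2,43,0],[5,2,43,0],[5,2,43,0]])

```text
t: 33.15
ee_pos: [0.5914, -0.3386, 0.0866]
eef_rot: [[0.998, 0.053, -0.037], [0.053, -0.999, 0.001], [-0.037, -0.003, -0.999]]
wrist_force: [-0.7, -0.8, 0.4]
gripper_width: 0.029
```

```bash
python3 - <<'E'
from fit import *
go(.5911,-.339,.0683)
g=snap('wrist','w16');g['wr']=1;p=state()['ee_pos']
print('lid in hand',circ(g,p[:2],p[2]-.0203+.010,.046,w=.006))
E
```

```text
t 33.15 pos [ 0.5914 -0.3386  0.0866] yaw -87.0 w 0.029 j6 54.8 tilt [-0.037  0.001]
 delta mm [ 0.3  0.4 18.3] 
lid in hand (array([ 0.5909, -0.3378]), 42, np.float64(0.0002))
```

Emit:
drive_tool(motion=[[0,1,6,0],[0,1,13,0],[0,1,19,0],[0,1,19,0],[0,1,19,0]])

```text
t: 33.7
ee_pos: [0.591, -0.34, 0.0679]
eef_rot: [[0.998, 0.053, -0.036], [0.053, -0.999, 0.0], [-0.036, -0.002, -0.999]]
wrist_force: [1.4, 0.1, 1.0]
gripper_width: 0.0291
```

Emit:
drive_tool(motion=[[0,0,0,0],[0,0,0,0],[0,0,0,0],[0,0,0,0]], fingers=-0.1)

```text
t: 34.1
ee_pos: [0.5909, -0.34, 0.0677]
eef_rot: [[0.998, 0.052, -0.036], [0.052, -0.999, 0.0], [-0.036, -0.002, -0.999]]
wrist_force: [0.3, -0.1, -0.7]
gripper_width: 0.0481
```

Emit:
drive_tool(motion=[[0,0,-20,0],[0,0,-65,0],[0,0,-110,0],[0,0,-135,0],[0,0,-135,0]])

```text
t: 34.6
ee_pos: [0.5973, -0.3409, 0.2089]
eef_rot: [[0.998, 0.052, -0.028], [0.052, -0.999, -0.005], [-0.028, 0.003, -1.0]]
wrist_force: [0.7, 0.3, -0.0]
gripper_width: 0.0483
```

```bash
python3 - <<'E'
from fit import *
go(.5911,-.339,.2)
g=snap('wrist','w17');g['wr']=1
for k,c in POTS.items():print(k,circ(g,c,.058,.046,w=.008),'knob',circ(g,c,.080,.015,w=.006))
g=snap('top','t7')
for k,c in POTS.items():print(k,circ(g,c,.058,.046,w=.008))
snap('side','s7')
cv2.imwrite('pics/t7b.png',cv2.resize(cv2.imread('pics/t7.png')[60:290,40:560],(800,354),interpolation=cv2.INTER_CUBIC))
E
```

```text
t 34.6 pos [ 0.5973 -0.3409  0.2089] yaw -87.0 w 0.0483 j6 54.7 tilt [-0.028 -0.005]
 delta mm [-5.8 -2.3  9.1] 
potA (array([ 0.5834, -0.1754]), 90, np.float64(0.0005)) knob (array([ 0.5835, -0.1755]), 34, np.float64(0.0002))
potB (array([ 0.5902, -0.3392]), 86, np.float64(0.0003)) knob (array([ 0.5902, -0.3391]), 44, np.float64(0.0002))
potC (array([ 0.424, -0.34 ]), 0, 9) knob (array([ 0.424, -0.34 ]), 0, 9)
potD (array([0.442, 0.336]), 0, 9) knob (array([0.442, 0.336]), 0, 9)
potA (array([ 0.583 , -0.1755]), 61, np.float64(0.0003))
potB (array([ 0.5894, -0.3395]), 40, np.float64(0.0008))
potC (array([ 0.424, -0.34 ]), 0, 9)
potD (array([0.4425, 0.3339]), 30, np.float64(0.0006))
```

View pics/t7b.png

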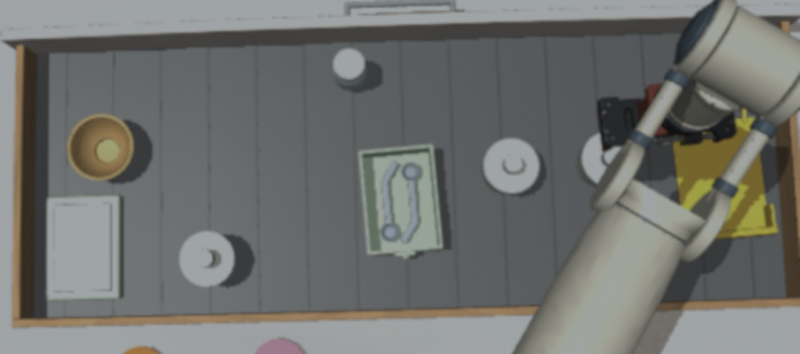

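View pics/s7.png

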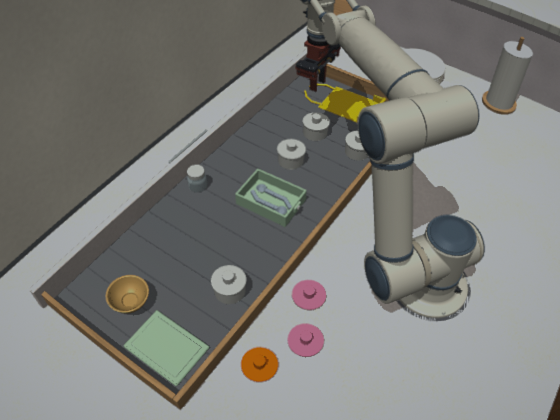

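```bash
python3 -c "
from h import *
print(close_job())"
```

```text
the job is handed in; nothing more can be done
None
```

I handed the job in at about 35 s of the 210 s. Only two spoons were present. Both lie flat in the green container, and each of the four pots has a white lid seated on its rim.

**Lids:**
- After each placing, the camera fits put the lid within about 1 mm of its pot's centre. The disc and knob positions agreed to within about 1 mm, so the lids are level.
- Each lid met its rim at the height the seated geometry predicts.

**Spoons:** The last top and side pictures show both lying flat inside the container.

**Bystanders:** In those pictures no pot is tipped and the jar is where it started. The pink and orange look-alikes were never touched.

**Gaps in the checks:**
- The arm covered the near right-hand pot in the last top view, so that fit failed. I relied on the wrist-camera fit taken straight after that lid was placed, and on the side picture, which shows it lidded.
- Camera estimates differed by up to about 2.5 mm between views, apart from fits where the arm was in the way. Neither a knocked lid nor a slackened grip showed up.

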